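# Find which way the port cap unlocks and hold it off

## Task

The metal box gripped in the vise has a black knurled quarter-turn cap on its antenna port, and nothing shows whether it loosens clockwise or anticlockwise. Try turning it one way and, if it stops short and stays locked, the other way; once it has turned loose, lift it straight off and finish still gripping it, upright above its port with its stem a few centimetres clear. Leave the mug, the scanner and the loose knob where they are.

Things in the scene. Friction and masses are not known exactly. Their poses are not given: they have to be found in the camera images.
- cap_center (a point): Point on the cap's axis, half-way up: 18 mm above its underside and 18 mm below its top. Round knurled black grip, 44 mm diameter, 32 mm tall, on an orange flange 54 mm across, 4 mm thick, that sits on the box's top. About 0.09 kg. z up; x along the white index line on top. Being round it can be gripped from above at any yaw. As found it is locked, its line within 9 degrees of the vise's x.
- cap_stem (a point): Centre of the lower end of the cap's stem, on its axis, 15.5 mm below the flange's underside. The stem (18 mm diameter) ends in a crossbar 40 mm long (along the index line), 6 mm wide and thick, hidden in the port and caught under a lip: while locked the cap has only 1 to 2 mm of up and down play.
- port (a point): Centre of the port's mouth (round hole 46 mm wide, 26 mm deep), level with the box's top, 110 mm above the table. Axes as the vise's. Measured from the vise's x axis the cap turns freely to about 80 degrees one way but is stopped hard at about 15 to 20 degrees the other way; which way is which changes from start to start. It lifts off at 60 to 80 degrees the loose way (70 is best).
- vise: Fixed steel vise with blue jaws at the table's far edge, gripping an aluminium box 64 mm (x) by 130 mm (y) by 60 mm tall, its flat top 110 mm above the table; the jaws reach 54 mm either side in x and end 22 mm below the box's top. Origin on the table under the box's centre; z up, y along the box's length; the port is at y = +32 mm.
- mug: Blue ceramic mug 80 mm in diameter, 92 mm tall, with a handle; origin at the centre of its underside. Bystander.
- scanner: Grey plastic handheld scanner lying flat, 125 by 62 by 32 mm; origin at the centre of its underside. Bystander.
- knob: Loose silver rotary knob 38 mm in diameter, 20 mm tall; origin at the centre of its underside. Bystander.
- rack: Wooden antenna rack, fixed, 90 by 220 by 70 mm, with three upright steel whips reaching 235 mm above the table; origin at the centre of its underside. Bystander.
Things that resemble listed ones, but are neither listed nor needed, are in the scene too. Of the things like the part that bears cap_center, leave any that is yellow; of the rest the larger one is meant.

How it is judged:
By the outcome, as a careful person would: the job done as asked, in the order asked, and still so for the second after the job is handed in, while the arm keeps its last pose, push and grip.
It also fails if it takes over 45 s, if anything falls off the work surface, if the arm or the gripper's body presses on something with over 40 N, if the wrist force passes 120 N, or if a joint passes its speed limit or range.

## Robot

A 6-joint arm with a two-finger parallel gripper is mounted at the origin on the work surface. World frame = base frame: x ahead of the robot, y to its left, z up, the work surface at z = 0. Lengths are in m, angles in degrees, forces in N, time in s.
With the tool pointing down it reaches from about 0.35 to 0.725 m from the base axis. Payload 4.3 kg.
Tool frame: the origin (TCP) lies between the finger pads; the fingertips stand 17 mm ahead of it and the grasp point (between the pads) lies 2 mm behind it; y points along the fingers, z is the direction in which the jaws open and shut, and the axes are right-handed (so a half turn about y gives the same grasp; the last joint's range is limited). The gripper opens to 85 mm and grips with 20 to 120 N. Pads are 22 mm wide; open, the fingers measure 114 mm over their backs; the gripper's body (76 mm by 85 mm) begins 54 mm behind the grasp point. The pads swing forward as they close: fully open they stand 13 mm farther back than shut.
Start: joints at [66.389, 21.618, 4.641, 73.018, 0, 83.68], TCP at [0.171, 0.549, 0.248] pointing down, gripper open.
Joint ranges: [-156.06, 156.06], [-48.1, 94.91], [-58.44, 69.94], [-101.28, 121.22], [-78.64, 73.56], [-180, 180]. Speed limits (degrees/s): [147.25, 147.25, 180, 180, 180, 180].

## Interface

Orientations are given as [roll, pitch, yaw] about the fixed x, y, z axes, in that order (R = Rz(yaw) Ry(pitch) Rx(roll)).
In Python, from cell import robot, eyes gives the robot as it stands.
- The arm moves only by the tool play_rows, never from a script. Its argument "rows" is a list of rows, each an object with "claw": the opening, from 0 (shut) to 1 (fully open); "delta_pos": the shift along the tool's x, y, z each as a share of 0.04 m, from -1 to 1, a list of three; "rot": the turn, a rotation vector about the tool's x, y, z each as a share of 4 degrees, from -1 to 1, a list of three. In form: [{"claw": claw, "delta_pos": [x, y, z], "rot": [ax, ay, az]}, ...]. A call has 1 to 12 rows; each row shifts and turns the commanded pose from where the row before left it, along the tool's axes as they then stand; what a row does not reach is not made up. A row lasts 1/8 s, in which the tool goes at most 62.5 mm and 10.7 degrees, less where a joint would pass 70% of its speed; a pose out of reach is approached as far as the arm can. A call with a number of a shift or a turn outside -1 to 1 is refused whole. A call with a gripper value outside its range is refused whole. The fingers move at their own pace and stop on an object; the grip force is fixed at half the most. Time passes only in rows, so rows that do not move let the fingers close. It gives the time, the measured TCP pose, the force and the opening at its end, in the units of the state.
- robot.sense(): the state, without advancing time (a new reading comes with each control period).
- eyes.camera(name): name is "scene" or "side" or "wrist"; returns the picture (480x640x3 uint8, blue, green, red); there is no depth.
- eyes.camera_info(name): a dict with "K" (3x3 intrinsics, pixels), "rvec" (rotation vector, rad) and "tvec" (3), from world to camera coordinates, as OpenCV has them. Camera axes: x right, y down, z forward; pixel columns grow to the right and rows downward; lengths in m; the calibration is good to about 2 mm. A picture is of the moment at which its call begins: read the wrist's pose just before it. camera_info takes no time and is no camera call; for the wrist camera it gives the pose at the moment of the call.
- robot.sign_off(): hands the job in, once; it reports no verdict.
The state is a dict: "time_s": time; "qpos": joint angles; "qd": joint speeds; "effort": joint torques, N m; "tool_pos": TCP position; "ee_rot": TCP orientation; "force": force on the tool from outside, world axes, zero at the start; "wrist_torque": the same for the moment, N m; "width": finger opening in m.
Only numpy, scipy, OpenCV 4.12 (cv2) and the standard library are available. Lean on these libraries where they do the work, as an engineer would, in place of code of your own. Each camera call takes 0.05 s, during which the arm holds its last target.

## Working session

There is one attempt and no reset: what is moved stays moved. The work goes in short steps, Python scripts to look and compute and a tool call to move; the robot and the scene stay as the last step left them, time stands still between calls to the robot, and variables do not carry over. Pictures are saved under pics/ and viewed, and the job is handed in when it is done.

Besides the shell and the picture viewer there is one more tool, called after "Emit:" as a command line: name --argument value ..., lists and objects as JSON in quotes. play_rows: Moves the arm, as the interface text tells. Shift numbers are shares of 0.04 m and turn numbers shares of 4 degrees, none past 1 either way. Its arguments: {"type":"object","properties":{"rows":{"type":"array"}},"required":["rows"]}

```bash
mkdir -p pics; ls; python3 - <<'E'
from cell import robot, eyes
import cv2
s=robot.sense();print(s)
for n in ["scene","side","wrist"]:
    i=eyes.camera_info(n);print(n,i)
    cv2.imwrite(f"pics/{n}0.png",eyes.camera(n))
E
```

```text
pics
{'time_s': 0.0, 'qpos': array([6.63880372e+01, 2.16618093e+01, 4.56272341e+00, 7.30175754e+01,
       5.95894834e-04, 8.36799512e+01]), 'qd': array([-0.07162302, -0.00356292, -0.01062806, -0.06744843,  0.01738055,
       -0.02604497]), 'effort': array([ 1.82852735e-03, -4.63607275e+01,  2.69873178e+01,  2.10386171e-02,
        1.58668973e-05, -1.00624678e-05]), 'tool_pos': array([0.17065899, 0.54844493, 0.24736029]), 'ee_rot': array([-9.01158866e+01,  1.34345777e-02, -1.72919282e+01]), 'force': array([-0.20195979, -0.23808349, -0.8835764 ]), 'wrist_torque': array([-0.00683649, -0.01275925,  0.02165842]), 'width': 0.08532469991223408}
scene {'K': array([[567.4637313 ,   0.        , 311.7648223 ],
       [  0.        , 567.4637313 , 230.89101237],
       [  0.        ,   0.        ,   1.        ]]), 'rvec': array([ 1.02435305,  2.25507926, -1.20672152]), 'tvec': array([ 0.34476568, -0.09651648,  1.63248995])}
side {'K': array([[513.15255997,   0.        , 317.944751  ],
       [  0.        , 513.15255997, 246.0495435 ],
       [  0.        ,   0.        ,   1.        ]]), 'rvec': array([ 2.21149871, -0.20860715,  0.09147349]), 'tvec': array([-0.49597266,  0.1211019 ,  1.51030436])}
wrist {'K': array([[333.57246784,   0.        , 315.89993287],
       [  0.        , 333.57246784, 239.35555508],
       [  0.        ,   0.        ,   1.        ]]), 'rvec': array([-2.33190249, -1.71773479, -0.24954448]), 'tvec': array([-0.57502666, -0.03686098,  0.37854632])}
```

View pics/scene0.png

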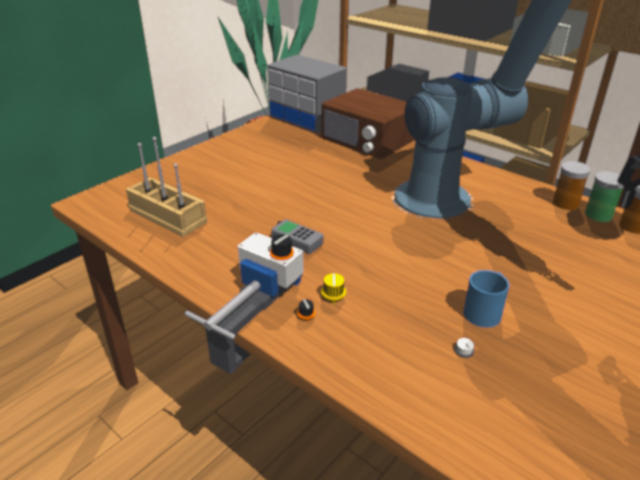

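View pics/side0.png

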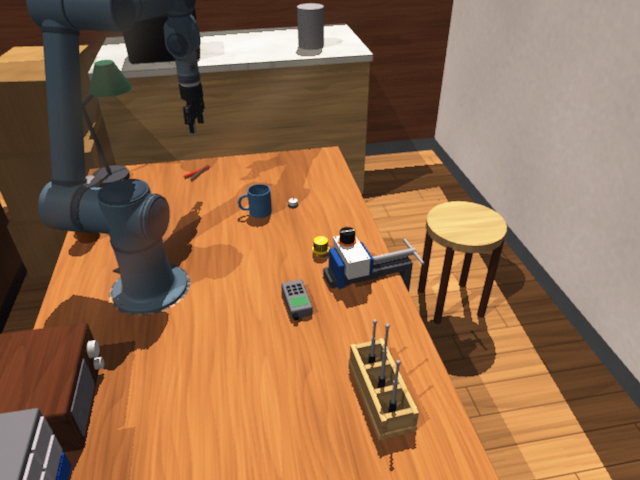

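View pics/wrist0.png

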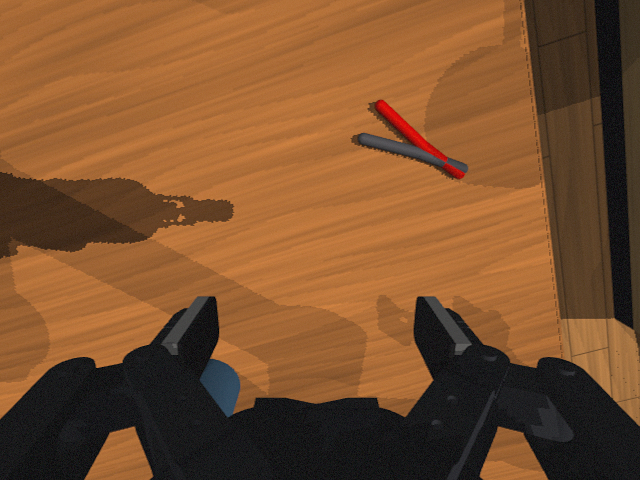

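The scene view shows the vise box with the black cap at about (282,243). The small decoy cap is at (306,309), the yellow one at (333,287) and the scanner at (297,235). In the side view the cap is at (347,235). I'll zoom in to measure.

```bash
python3 - <<'E'
import cv2
a=cv2.imread("pics/scene0.png")[200:340,200:360];b=cv2.imread("pics/side0.png")[210:300,290:430]
cv2.imwrite("pics/sc_z.png",cv2.resize(a,(800,560*800//640),interpolation=2)[:600]);cv2.imwrite("pics/sd_z.png",cv2.resize(b,(798,513),interpolation=2))
E
```

```text
(no output)
```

View pics/sc_z.png

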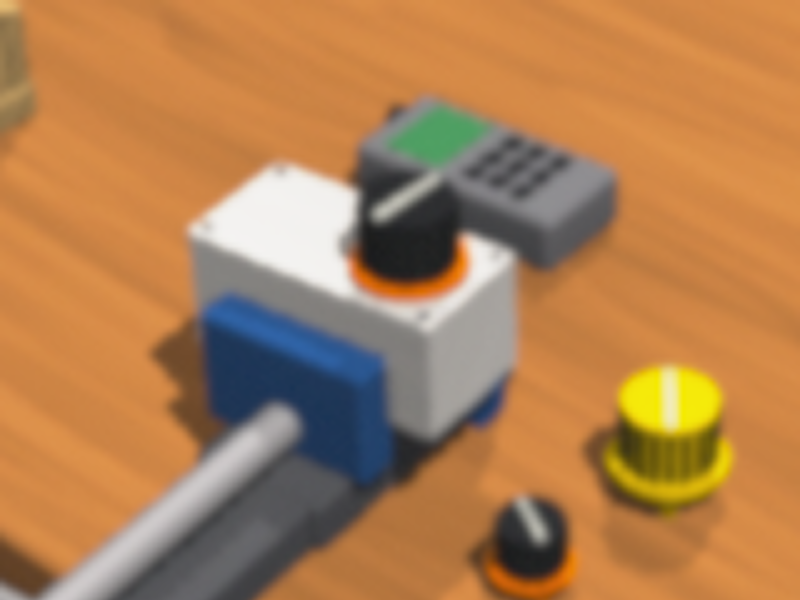

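View pics/sd_z.png

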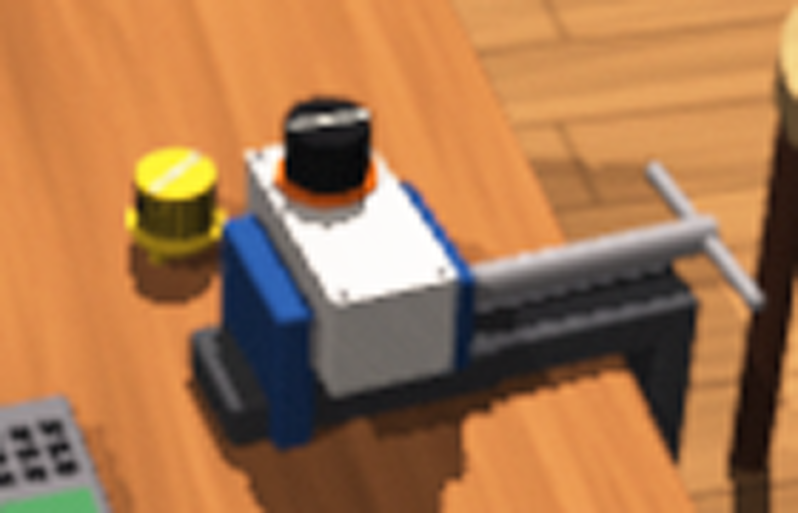

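```bash
cat > h.py <<'E'
from cell import robot, eyes
import cv2, numpy as np
def ray(info,uv,z):
    R=cv2.Rodrigues(np.array(info["rvec"]))[0];t=np.array(info["tvec"]).ravel()
    d=R.T@np.linalg.inv(info["K"])@np.array([uv[0],uv[1],1.]);c=-R.T@t
    return c+d*(z-c[2])/d[2]
def proj(info,P):
    return cv2.projectPoints(np.array(P,float).reshape(-1,3),info["rvec"],info["tvec"],info["K"],None)[0].reshape(-1,2)
E
python3 - <<'E'
from h import *
for n,top,cs,l in [("scene",(282,239.6),[(238,246.4),(257,233),(303,251.6),(286,266)],[(275.4,243.2),(287,235.4)]),("side",(347.4,230.5),[(333.9,236.7),(347.9,263.5),(371,257),(356.7,237)],[(341,231.5),(354.5,230)])]:
    i=eyes.camera_info(n);print(n,"cap",ray(i,top,.146).round(4))
    c=np.array([ray(i,p,.11) for p in cs]);print(c.round(4),c.mean(0).round(4))
    d=ray(i,l[1],.146)-ray(i,l[0],.146);print("line",np.degrees(np.arctan2(d[1],d[0])))
E
```

```text
scene cap [ 0.5851 -0.0278  0.146 ]
[[ 0.6305 -0.1197  0.11  ]
 [ 0.5665 -0.126   0.11  ]
 [ 0.5516  0.0012  0.11  ]
 [ 0.6129  0.0086  0.11  ]] [ 0.5903 -0.059   0.11  ]
line -177.5970689478405
side cap [ 0.5861 -0.0323  0.146 ]
[[ 0.5523 -0.0062  0.11  ]
 [ 0.5642 -0.1364  0.11  ]
 [ 0.6343 -0.1208  0.11  ]
 [ 0.6179 -0.0208  0.11  ]] [ 0.5922 -0.071   0.11  ]
line -0.46163891254961004
```

Emit:
play_rows --rows '[{"claw": 1,"delta_pos": [0.887,0,-0.669],"rot": [0,0,0]},{"claw": 1,"delta_pos": [0.887,0,-0.669],"rot": [0,0,0]},{"claw": 1,"delta_pos": [0.887,0,-0.669],"rot": [0,0,0]},{"claw": 1,"delta_pos": [0.887,0,-0.669],"rot": [0,0,0]},{"claw": 1,"delta_pos": [0.887,0,-0.669],"rot": [0,0,0]},{"claw": 1,"delta_pos": [0.887,0,-0.669],"rot": [0,0,0]},{"claw": 1,"delta_pos": [0.887,0,-0.669],"rot": [0,0,0]},{"claw": 1,"delta_pos": [0.887,0,-0.669],"rot": [0,0,0]},{"claw": 1,"delta_pos": [0.887,0,-0.669],"rot": [0,0,0]},{"claw": 1,"delta_pos": [0.887,0,-0.669],"rot": [0,0,0]},{"claw": 1,"delta_pos": [0.887,0,-0.669],"rot": [0,0,0]},{"claw": 1,"delta_pos": [0.887,0,-0.669],"rot": [0,0,0]}]'

```text
time_s: 1.65
tool_pos: [0.4825, 0.1146, 0.2481]
ee_rot: [-90.0, 0.0, -17.3]
force: [1.3, 0.6, -0.7]
width: 0.0854
```

Emit:
play_rows --rows '[{"claw": 1,"delta_pos": [0.887,0,-0.669],"rot": [0,0,0]},{"claw": 1,"delta_pos": [0.887,0,-0.669],"rot": [0,0,0]},{"claw": 1,"delta_pos": [0.887,0,-0.669],"rot": [0,0,0]},{"claw": 1,"delta_pos": [0.887,0,-0.669],"rot": [0,0,0]},{"claw": 1,"delta_pos": [0,0.3,0],"rot": [0,0,0]},{"claw": 1,"delta_pos": [0,0,0],"rot": [0,0,0]},{"claw": 1,"delta_pos": [0,0,0],"rot": [0,0,0]}]'

```text
time_s: 2.52
tool_pos: [0.5848, -0.0274, 0.2362]
ee_rot: [-90.0, 0.1, -17.2]
force: [-1.3, 0.1, 0.5]
width: 0.0855
```

```bash
python3 - <<'E'
from h import *
s=robot.sense();print(s["tool_pos"],s["ee_rot"],s["force"],s["time_s"])
i=eyes.camera_info("wrist");w=eyes.camera("wrist");cv2.imwrite("pics/w1.png",w);np.save("w1.npy",i,allow_pickle=True)
print(proj(i,[[.5855,-.029,.146],[.5855,-.029,.11]]))
E
```

```text
[ 0.58480676 -0.02741293  0.23623766] [-8.99904086e+01  6.19448729e-02 -1.72162792e+01] [-1.31223711  0.09799325  0.52892087] 2.525
[[312.52024287 253.81499601]
 [312.94384067 238.8195625 ]]
```

View pics/w1.png

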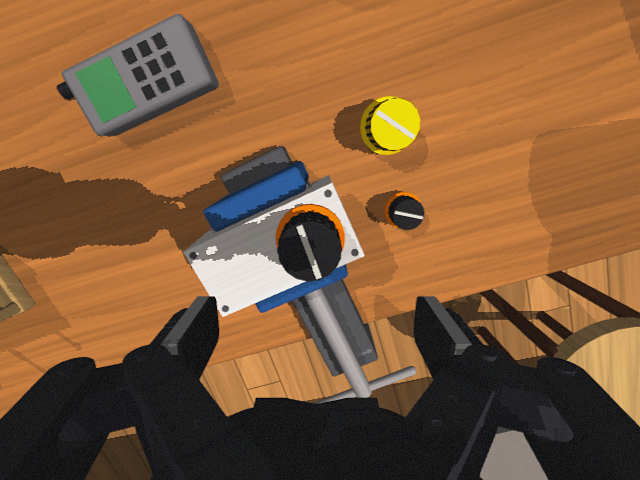

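The wrist view shows the cap top at about (310,250), with its line running from (300,227) to (319,277). The box corners are near (330,178), (363,258), (222,318) and (183,250).

```bash
python3 - <<'E'
from h import *
i=np.load("w1.npy",allow_pickle=True).item();a=cv2.imread("pics/w1.png")
c=np.array([ray(i,p,.11) for p in [(330,178),(363,258),(222,318),(183,250)]]);print(c.round(4),c.mean(0))
def ang(a,b):
  d=b-a;return np.degrees(np.arctan2(d[1],d[0]))
print("box x",ang(c[0],c[1]),ang(c[3],c[2]),"y",ang(c[2],c[1]),ang(c[3],c[0]))
print("line",ang(ray(i,(300,227),.146),ray(i,(319,277),.146)))
for r,z in[(.022,.146),(.022,.114),(.027,.112)]:
  for col,cc in[((0,255,0),(.5855,-.029))]:
    t=np.linspace(0,2*np.pi,80);P=np.c_[cc[0]+r*np.cos(t),cc[1]+r*np.sin(t),0*t+z]
    cv2.polylines(a,[(proj(i,P)*8).round().astype(int)],True,col,1,shift=3)
cv2.imwrite("pics/w1z.png",cv2.resize(a[170:330,170:380],(788,600),interpolation=2))
E
```

```text
[[ 0.5441 -0.0028  0.11  ]
 [ 0.6126  0.0045  0.11  ]
 [ 0.6294 -0.1232  0.11  ]
 [ 0.5639 -0.1302  0.11  ]] [ 0.58749928 -0.06294088  0.11      ]
box x 6.037123978132329 6.10658535086797 y 97.50448310764662 98.79565570987155
line 2.3369406262689636
```

View pics/w1z.png

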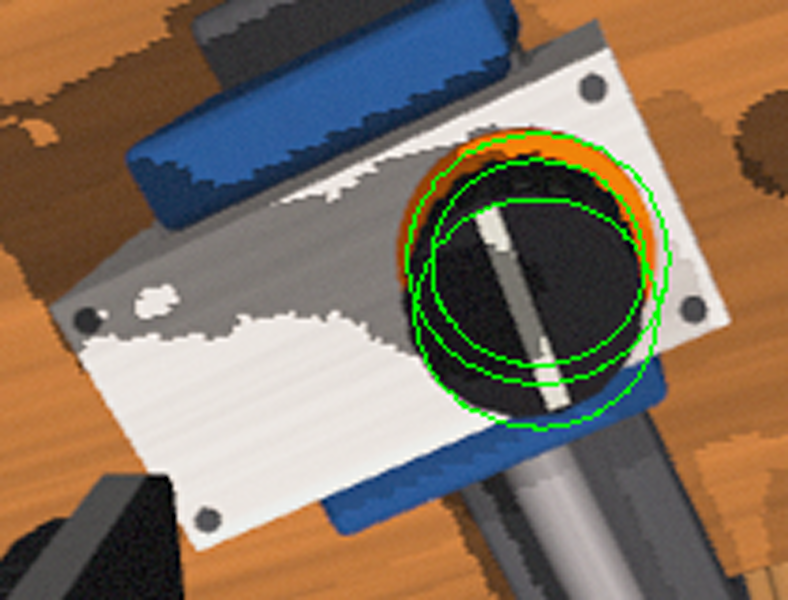

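```bash
python3 - <<'E'
from h import *
i=np.load("w1.npy",allow_pickle=True).item();a=cv2.imread("pics/w1.png")
cc=ray(i,(309.8,251.1),.146);print(cc)
for r,z in[(.022,.146),(.022,.114),(.027,.112)]:
    t=np.linspace(0,2*np.pi,80);P=np.c_[cc[0]+r*np.cos(t),cc[1]+r*np.sin(t),0*t+z]
    cv2.polylines(a,[(proj(i,P)*8).round().astype(int)],True,(0,255,0),1,shift=3)
cv2.imwrite("pics/w1y.png",cv2.resize(a[170:330,170:380],(788,600),interpolation=2))
E
```

```text
[ 0.58308907 -0.03018566  0.146     ]
```

View pics/w1y.png

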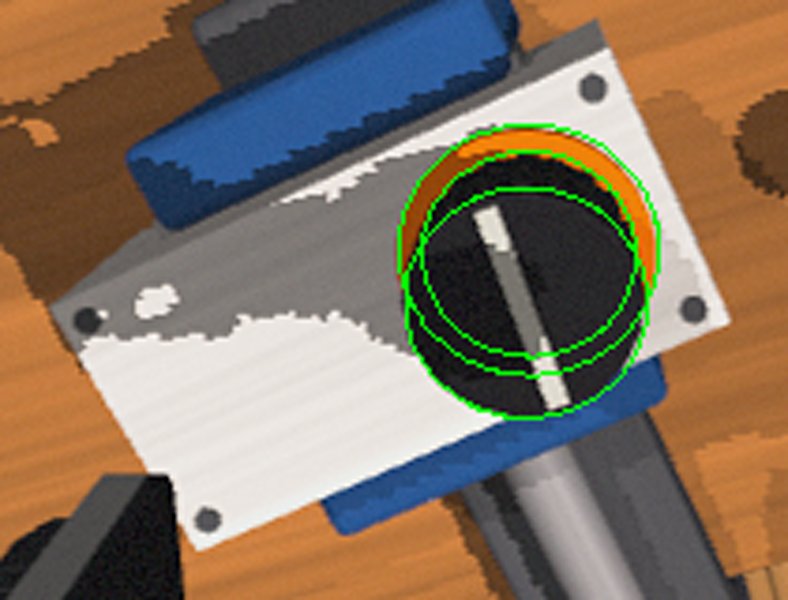

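Emit:
play_rows --rows '[{"claw": 1,"delta_pos": [0,0.5,-0.068],"rot": [0,0,0]},{"claw": 1,"delta_pos": [0,0.5,0],"rot": [0,0,0]},{"claw": 1,"delta_pos": [0,0.5,0],"rot": [0,0,0]},{"claw": 1,"delta_pos": [0,0.5,0],"rot": [0,0,0]},{"claw": 1,"delta_pos": [0,0.4,0],"rot": [0,0,0]},{"claw": 1,"delta_pos": [0,0,0],"rot": [0,0,0]}]'

```text
time_s: 3.32
tool_pos: [0.5837, -0.0304, 0.1393]
ee_rot: [-90.0, 0.1, -17.3]
force: [-0.1, 0.4, -0.2]
width: 0.0853
```

```bash
python3 - <<'E'
from h import *
s=robot.sense();print(s["tool_pos"],s["ee_rot"],s["force"],s["time_s"])
w=eyes.camera("wrist");cv2.imwrite("pics/w2.png",w)
cv2.imwrite("pics/s2.png",cv2.resize(eyes.camera("side")[190:310,270:430],(800,600),interpolation=2))
E
```

```text
[ 0.583733   -0.03042052  0.13929652] [-90.01159629   0.13929224 -17.25003881] [-0.11581489  0.3915056  -0.2327626 ] 3.325
```

View pics/w2.png

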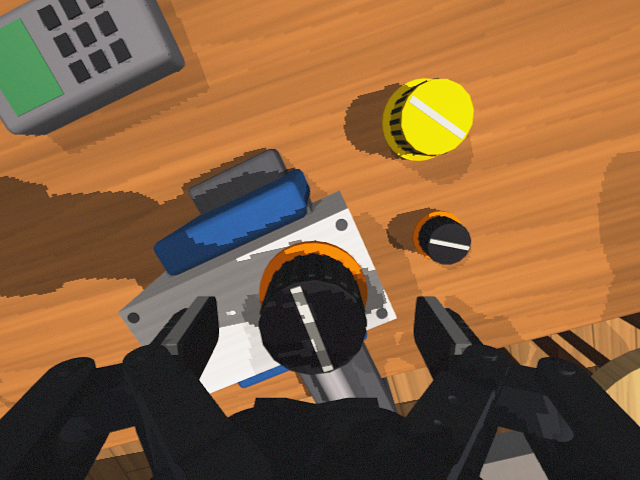

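View pics/s2.png

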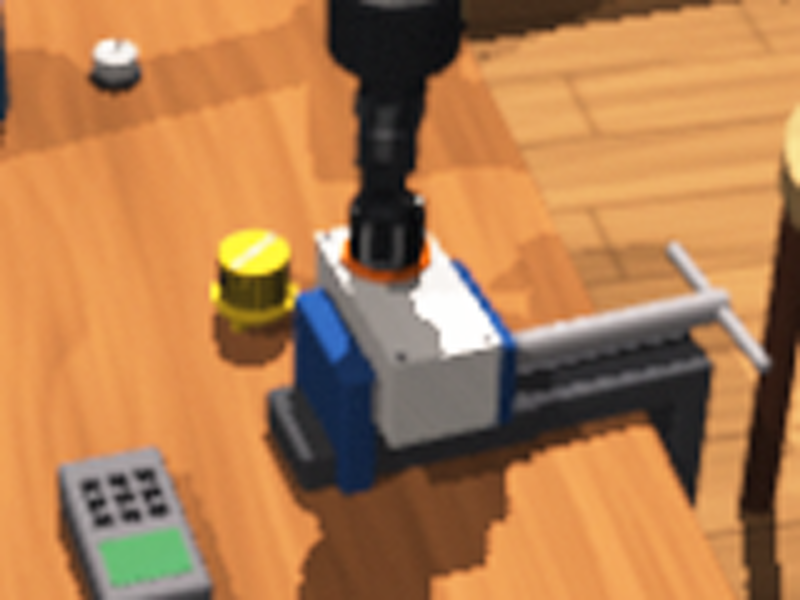

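Cap centred between fingers. I'll partly close to check fingertip height against the flange.

Emit:
play_rows --rows '[{"claw": 0.72,"delta_pos": [0,0,0],"rot": [0,0,0]},{"claw": 0.72,"delta_pos": [0,0,0],"rot": [0,0,0]},{"claw": 0.72,"delta_pos": [0,0,0],"rot": [0,0,0]}]'

```text
time_s: 3.8
tool_pos: [0.5851, -0.0312, 0.1407]
ee_rot: [-90.0, -0.0, -17.3]
force: [-0.5, 0.2, -0.2]
width: 0.0618
```

```bash
python3 - <<'E'
from h import *
s=robot.sense();print(s["width"],s["force"],s["time_s"])
cv2.imwrite("pics/s3.png",cv2.resize(eyes.camera("scene")[190:310,210:370],(800,600),interpolation=2))
cv2.imwrite("pics/w3.png",eyes.camera("wrist"))
E
```

```text
0.061766569491549864 [-0.50734761  0.24612565 -0.18760558] 3.8
```

View pics/s3.png

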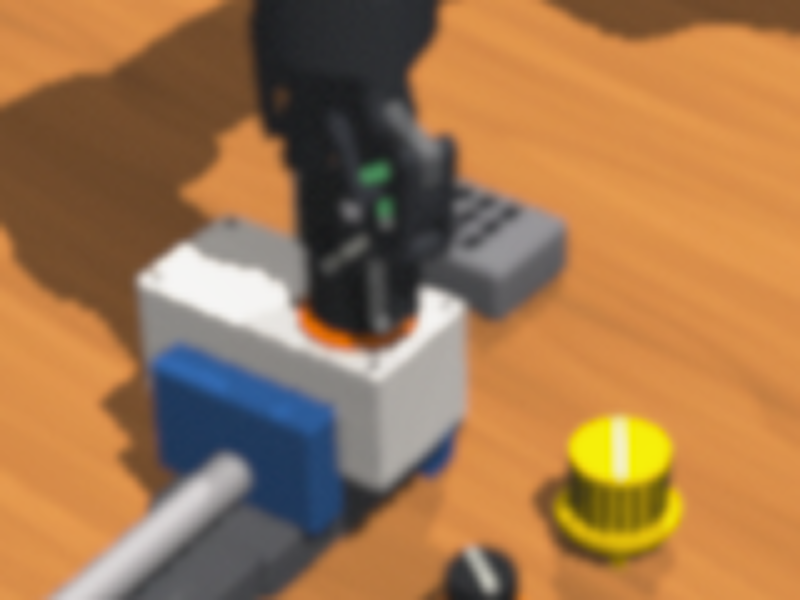

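View pics/w3.png

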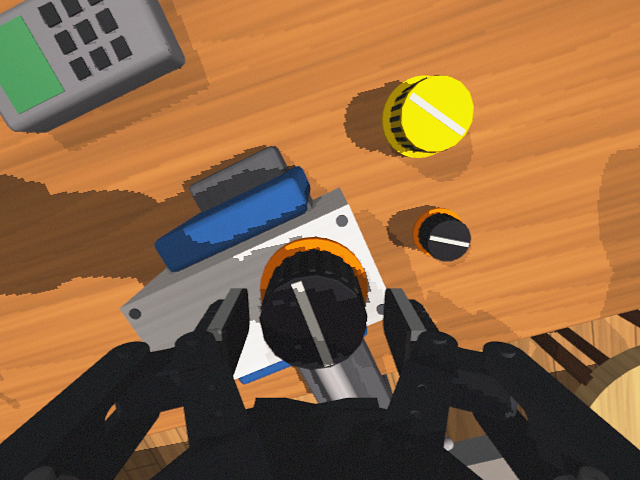

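```bash
python3 - <<'E'
from h import *
i=eyes.camera_info("scene")
z=np.array([.297,.955]);x=np.array([.955,-.297]);c=np.array([.584,-.03])
for h in(.11,.116,.122,.13):
  q=[c+z*.036+x*s*.011 for s in(-1,0,1)]
  print(h,((proj(i,[[*a,h] for a in q])-[210,190])*5).round())
E
```

```text
0.11 [[425. 348.]
 [402. 356.]
 [380. 365.]]
0.116 [[425. 337.]
 [402. 345.]
 [379. 353.]]
0.122 [[424. 325.]
 [402. 333.]
 [379. 342.]]
0.13 [[424. 310.]
 [401. 318.]
 [378. 326.]]
```

Emit:
play_rows --rows '[{"claw": 0.72,"delta_pos": [0,0.07,0],"rot": [0,0,0]},{"claw": 0.5,"delta_pos": [0,0,0],"rot": [0,0,0]},{"claw": 0.3,"delta_pos": [0,0,0],"rot": [0,0,0]},{"claw": 0,"delta_pos": [0,0,0],"rot": [0,0,0]},{"claw": 0,"delta_pos": [0,0,0],"rot": [0,0,0]},{"claw": 0,"delta_pos": [0,0,0],"rot": [0,0,0]},{"claw": 0,"delta_pos": [0,0,0],"rot": [0,0,0]}]'

```text
time_s: 4.78
tool_pos: [0.5848, -0.0312, 0.1375]
ee_rot: [-90.0, 0.0, -17.3]
force: [-1.2, 0.2, 2.1]
width: 0.0423
```

```bash
python3 - <<'E'
from h import *
s=robot.sense();print(s)
cv2.imwrite("pics/w4.png",eyes.camera("wrist"))
E
```

```text
{'time_s': 4.775, 'qpos': array([-9.25247887e+00,  2.58553605e+01, -5.64415795e+00,  5.85077919e+01,
       -5.67148767e-03,  8.04232206e+00]), 'qd': array([-0.02111291,  0.05127946, -0.1199499 ,  0.03563538, -0.00911736,
       -0.09484898]), 'effort': array([ 4.14946899e-01, -4.73968470e+01,  2.54005694e+01, -4.97980323e-01,
        2.98492229e-01, -4.34103240e-04]), 'tool_pos': array([ 0.58476563, -0.03115613,  0.13753674]), 'ee_rot': array([-9.00066385e+01,  6.44499279e-03, -1.72948009e+01]), 'force': array([-1.20122922,  0.17874897,  2.14627134]), 'wrist_torque': array([-0.24957848,  0.28016952,  0.01192718]), 'width': 0.042254595462315477}
```

View pics/w4.png

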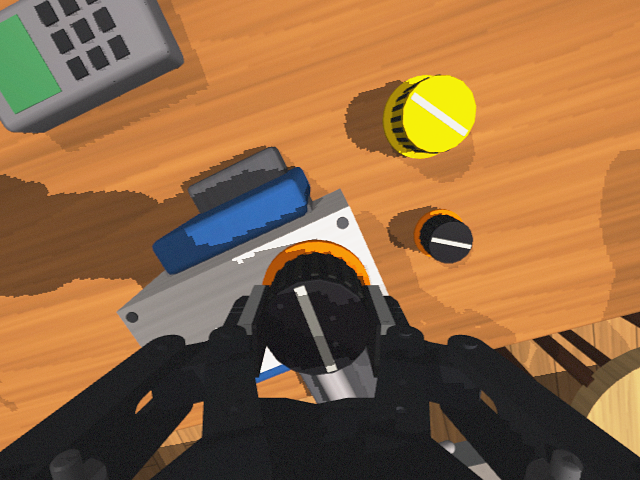

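Cap gripped (42 mm), forces small. Now try clockwise (from above) in steps, watching the torque.

Emit:
play_rows --rows '[{"claw": 0,"delta_pos": [0,0,0],"rot": [0,0.75,0]},{"claw": 0,"delta_pos": [0,0,0],"rot": [0,0.75,0]},{"claw": 0,"delta_pos": [0,0,0],"rot": [0,0.75,0]},{"claw": 0,"delta_pos": [0,0,0],"rot": [0,0,0]}]'

```text
time_s: 5.32
tool_pos: [0.5846, -0.0314, 0.1375]
ee_rot: [-90.1, 0.0, -26.3]
force: [-1.9, -1.6, 3.4]
width: 0.0421
```

```bash
python3 - <<'E'
from h import *
s=robot.sense();print(s["force"],s["wrist_torque"],s["ee_rot"],s["tool_pos"],s["width"])
E
```

```text
[-1.9108886  -1.59096049  3.37505368] [-0.37958394  0.45068964 -0.04695041] [-9.00502814e+01  6.99920501e-03 -2.62724115e+01] [ 0.58458013 -0.03144392  0.13754181] 0.04213831349046012
```

Emit:
play_rows --rows '[{"claw": 0,"delta_pos": [0,0,0],"rot": [0,0.75,0]},{"claw": 0,"delta_pos": [0,0,0],"rot": [0,0.75,0]},{"claw": 0,"delta_pos": [0,0,0],"rot": [0,0,0]}]'

```text
time_s: 5.7
tool_pos: [0.5842, -0.032, 0.1376]
ee_rot: [-90.1, -0.0, -32.3]
force: [-3.7, -3.4, 2.7]
width: 0.0424
```

```bash
python3 - <<'E'
from h import *
s=robot.sense();print(s["force"],s["wrist_torque"],s["ee_rot"],s["tool_pos"],s["width"])
E
```

```text
[-3.69541009 -3.36794752  2.7226665 ] [-0.82524186  0.7606739   0.10099576] [-9.01358478e+01 -6.11453017e-03 -3.22651495e+01] [ 0.58424485 -0.03201769  0.13755651] 0.042367277481642235
```

Emit:
play_rows --rows '[{"claw": 0,"delta_pos": [0,0,0],"rot": [0,0.75,0]},{"claw": 0,"delta_pos": [0,0,0],"rot": [0,0.75,0]},{"claw": 0,"delta_pos": [0,0,0],"rot": [0,0,0]}]'

```text
time_s: 6.08
tool_pos: [0.5842, -0.0321, 0.1376]
ee_rot: [-90.2, -0.0, -38.1]
force: [-3.3, -4.5, 4.3]
width: 0.0426
```

```bash
python3 - <<'E'
from h import *
s=robot.sense();print(s["force"],s["wrist_torque"],s["ee_rot"],s["tool_pos"],s["width"])
cv2.imwrite("pics/w5.png",eyes.camera("wrist"))
E
```

```text
[-3.30141853 -4.52976341  4.32010032] [-0.91628216  0.7851685   0.94346836] [-9.01617729e+01 -2.91904999e-02 -3.81304511e+01] [ 0.58419135 -0.03209391  0.13755814] 0.04259955653579973
```

View pics/w5.png

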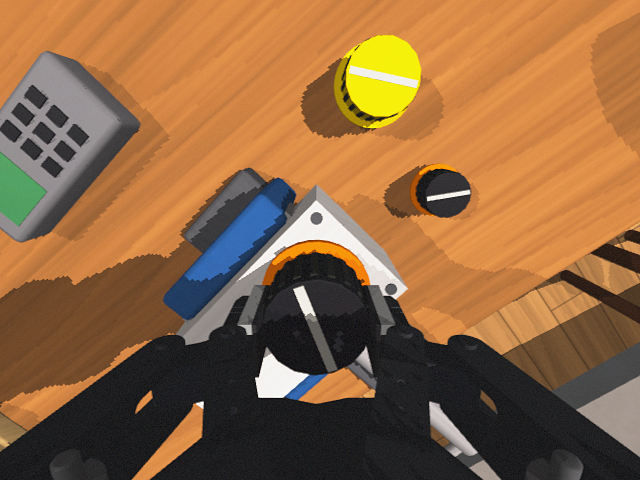

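Emit:
play_rows --rows '[{"claw": 0,"delta_pos": [0,0,0],"rot": [0,0.5,0]},{"claw": 0,"delta_pos": [0,0,0],"rot": [0,0,0]}]'

```text
time_s: 6.38
tool_pos: [0.5842, -0.0321, 0.1376]
ee_rot: [-90.2, -0.0, -40.0]
force: [-4.1, -4.6, 3.3]
width: 0.0424
```

```bash
python3 - <<'E'
from h import *
s=robot.sense();print(s["force"],s["wrist_torque"],s["ee_rot"],s["tool_pos"],s["width"])
b=eyes.camera("wrist");cv2.imwrite("pics/w6.png",b)
o=[]
for f in ("w4","w5","w6"):
  a=cv2.imread(f"pics/{f}.png");g=a[270:385,262:372].min(2)
  lo=(g>np.percentile(g,50)+35).astype(np.uint8)
  # restrict to bright streak in cap
  n,l,st,c=cv2.connectedComponentsWithStats(lo)
  o.append(cv2.resize(a[260:390,250:385],(260,250),interpolation=2))
cv2.imwrite("pics/cmp.png",np.hstack(o))
E
```

```text
[-4.12639886 -4.61736337  3.28761282] [-0.95372767  0.80710992  1.52217867] [-9.01750329e+01 -4.28068579e-02 -4.00326919e+01] [ 0.58416028 -0.03209042  0.13755528] 0.04239281081953455
```

View pics/cmp.png

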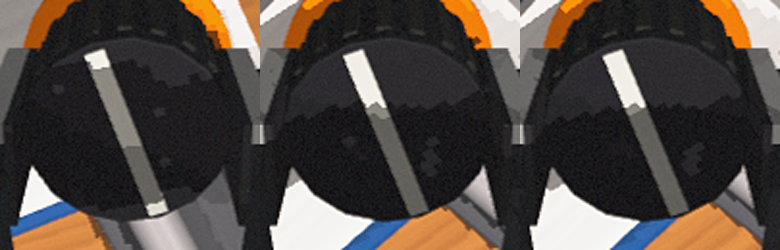

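The wrist crops show the index line slipping only about 3° in the grip. Torque climbed to 1.5 N·m, so clockwise is the stopped direction, and I'll turn anticlockwise.

Emit:
play_rows --rows '[{"claw": 0,"delta_pos": [0,0,0],"rot": [0,-0.9,0]},{"claw": 0,"delta_pos": [0,0,0],"rot": [0,-0.9,0]},{"claw": 0,"delta_pos": [0,0,0],"rot": [0,-0.9,0]},{"claw": 0,"delta_pos": [0,0,0],"rot": [0,-0.9,0]},{"claw": 0,"delta_pos": [0,0,0],"rot": [0,-0.9,0]},{"claw": 0,"delta_pos": [0,0,0],"rot": [0,-0.9,0]},{"claw": 0,"delta_pos": [0,0,0],"rot": [0,-0.9,0]},{"claw": 0,"delta_pos": [0,0,0],"rot": [0,-0.9,0]},{"claw": 0,"delta_pos": [0,0,0],"rot": [0,-0.9,0]},{"claw": 0,"delta_pos": [0,0,0],"rot": [0,-0.9,0]},{"claw": 0,"delta_pos": [0,0,0],"rot": [0,0,0]}]'

```text
time_s: 7.8
tool_pos: [0.5852, -0.0315, 0.1375]
ee_rot: [-90.0, -0.0, -4.3]
force: [-1.0, -3.3, 1.0]
width: 0.0427
```

```bash
python3 - <<'E'
from h import *
s=robot.sense();print(s["force"],s["wrist_torque"],s["ee_rot"],s["tool_pos"],s["width"])
E
```

```text
[-0.98339184 -3.29289693  0.9725895 ] [-0.51056702  0.19155881 -0.00944611] [-9.00367073e+01 -3.65364444e-02 -4.30927219e+00] [ 0.58518613 -0.03152637  0.13753745] 0.04265108313647001
```

Emit:
play_rows --rows '[{"claw": 0,"delta_pos": [0,0,0],"rot": [0,-0.9,0]},{"claw": 0,"delta_pos": [0,0,0],"rot": [0,-0.9,0]},{"claw": 0,"delta_pos": [0,0,0],"rot": [0,-0.9,0]},{"claw": 0,"delta_pos": [0,0,0],"rot": [0,-0.9,0]},{"claw": 0,"delta_pos": [0,0,0],"rot": [0,0,0]}]'

```text
time_s: 8.43
tool_pos: [0.5851, -0.0314, 0.1375]
ee_rot: [-90.0, -0.0, 10.0]
force: [-0.5, -2.8, 0.8]
width: 0.0423
```

```bash
python3 - <<'E'
from h import *
s=robot.sense();print(s["force"],s["wrist_torque"],s["ee_rot"],s["tool_pos"],s["width"])
E
```

```text
[-0.49190896 -2.79117189  0.81802898] [-0.58395921  0.1257502  -0.0130949 ] [-9.00273559e+01 -2.23009214e-02  1.00332226e+01] [ 0.58511334 -0.03136836  0.13752772] 0.04233477524303703
```

Emit:
play_rows --rows '[{"claw": 0,"delta_pos": [0,0,0],"rot": [0,-0.9,0]},{"claw": 0,"delta_pos": [0,0,0],"rot": [0,-0.9,0]},{"claw": 0,"delta_pos": [0,0,0],"rot": [0,-0.9,0]},{"claw": 0,"delta_pos": [0,0,0],"rot": [0,-0.9,0]},{"claw": 0,"delta_pos": [0,0,0],"rot": [0,-0.9,0]},{"claw": 0,"delta_pos": [0,0,0],"rot": [0,-0.9,0]},{"claw": 0,"delta_pos": [0,0,0],"rot": [0,-0.9,0]},{"claw": 0,"delta_pos": [0,0,0],"rot": [0,-0.9,0]},{"claw": 0,"delta_pos": [0,0,0],"rot": [0,-0.9,0]},{"claw": 0,"delta_pos": [0,0,0],"rot": [0,0,0]}]'

```text
time_s: 9.68
tool_pos: [0.585, -0.0311, 0.1375]
ee_rot: [-90.0, -0.0, 42.4]
force: [-0.6, -2.7, 1.0]
width: 0.0424
```

```bash
python3 - <<'E'
from h import *
s=robot.sense();print(s["force"],s["wrist_torque"],s["ee_rot"],s["tool_pos"],s["width"])
i=eyes.camera_info("wrist");np.save("w7.npy",i,allow_pickle=True);cv2.imwrite("pics/w7.png",eyes.camera("wrist"))
E
```

```text
[-0.6458824  -2.67359771  1.01168248] [-0.49940954  0.08006718  0.00277992] [-9.00117257e+01 -1.45208879e-02  4.24070955e+01] [ 0.58501903 -0.03113132  0.13752451] 0.042434108162946
```

View pics/w7.png

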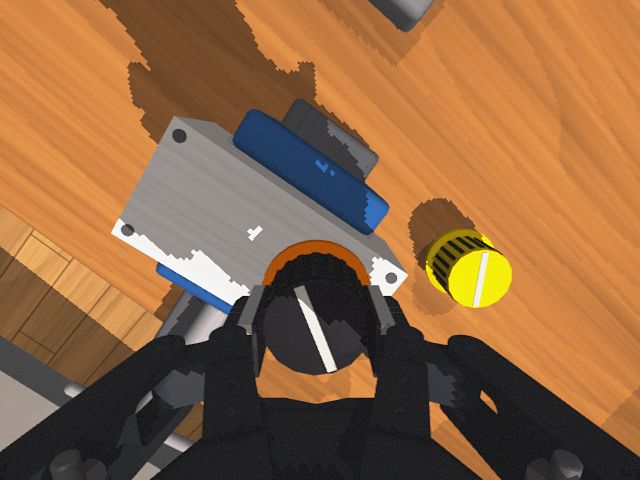

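```bash
python3 - <<'E'
from h import *
i=np.load("w7.npy",allow_pickle=True).item()
def ang(a,b,z):
  d=ray(i,b,z)-ray(i,a,z);return np.degrees(np.arctan2(d[1],d[0])),np.linalg.norm(d)
print("line",ang((299,290),(331,370),.146),"x",ang((179,136),(127,231),.11),"y-90",ang((179,136),(391,279),.11))
E
```

```text
line (np.float64(61.78917597607241), np.float64(0.038281487740204345)) x (np.float64(7.797774902825343), np.float64(0.052227078977790775)) y-90 (np.float64(97.55322199133101), np.float64(0.11812908480013408))
```

Line is 54° from the vise's x (vise yaw 7.6°), so 16° more.

Emit:
play_rows --rows '[{"claw": 0,"delta_pos": [0,0,0],"rot": [0,-0.8,0]},{"claw": 0,"delta_pos": [0,0,0],"rot": [0,-0.8,0]},{"claw": 0,"delta_pos": [0,0,0],"rot": [0,-0.8,0]},{"claw": 0,"delta_pos": [0,0,0],"rot": [0,-0.8,0]},{"claw": 0,"delta_pos": [0,0,0],"rot": [0,-0.8,0]},{"claw": 0,"delta_pos": [0,0,0],"rot": [0,0,0]}]'

```text
time_s: 10.48
tool_pos: [0.585, -0.0312, 0.1375]
ee_rot: [-90.0, -0.0, 58.4]
force: [-0.6, -3.0, 0.4]
width: 0.0423
```

```bash
python3 - <<'E'
from h import *
s=robot.sense();print(s["force"],s["wrist_torque"],s["ee_rot"],s["tool_pos"],s["width"])
i=eyes.camera_info("wrist");np.save("w8.npy",i,allow_pickle=True);a=eyes.camera("wrist");cv2.imwrite("pics/w8.png",a)
E
```

```text
[-0.55649817 -3.03232895  0.39476172] [-0.45670297  0.07316787  0.03027825] [-9.00145198e+01 -7.57064645e-03  5.84011367e+01] [ 0.58500014 -0.03116625  0.13754506] 0.04225758879855408
```

View pics/w8.png

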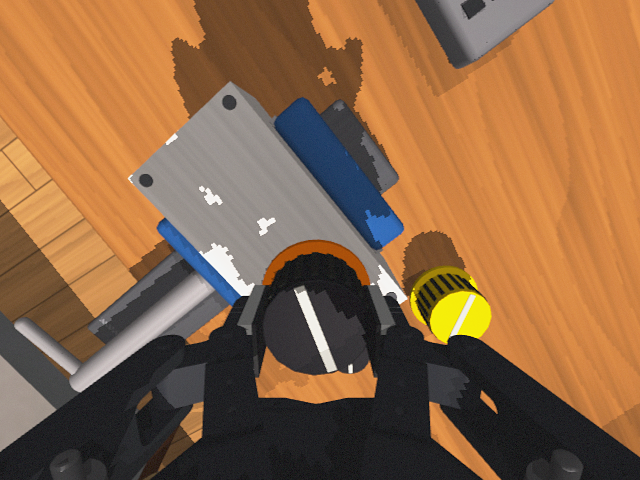

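The index line hasn't moved relative to the jaws, so the cap is at about 70°. I'll lift slowly and check force.

Emit:
play_rows --rows '[{"claw": 0,"delta_pos": [0,-0.1,0],"rot": [0,0,0]},{"claw": 0,"delta_pos": [0,-0.1,0],"rot": [0,0,0]},{"claw": 0,"delta_pos": [0,0,0],"rot": [0,0,0]}]'

```text
time_s: 10.9
tool_pos: [0.5846, -0.0307, 0.1457]
ee_rot: [-90.0, -0.0, 58.5]
force: [-1.2, 0.0, -0.8]
width: 0.0424
```

```bash
python3 - <<'E'
from h import *
s=robot.sense();print(s["force"],s["wrist_torque"],s["ee_rot"],s["tool_pos"],s["width"])
E
```

```text
[-1.15164063  0.02343862 -0.80033785] [-0.05843078  0.12235917 -0.0031385 ] [-8.99637136e+01 -2.23121924e-02  5.85083222e+01] [ 0.58463039 -0.03072361  0.14567772] 0.04244811889155615
```

Free after 8 mm. Raise 44 mm more, giving the stem about 36 mm of clearance.

Emit:
play_rows --rows '[{"claw": 0,"delta_pos": [0,-0.15,0],"rot": [0,0,0]},{"claw": 0,"delta_pos": [0,-0.15,0],"rot": [0,0,0]},{"claw": 0,"delta_pos": [0,-0.2,0],"rot": [0,0,0]},{"claw": 0,"delta_pos": [0,-0.2,0],"rot": [0,0,0]},{"claw": 0,"delta_pos": [0,-0.2,0],"rot": [0,0,0]},{"claw": 0,"delta_pos": [0,-0.2,0],"rot": [0,0,0]},{"claw": 0,"delta_pos": [0,0,0],"rot": [0,0,0]},{"claw": 0,"delta_pos": [0,0,0],"rot": [0,0,0]},{"claw": 0,"delta_pos": [0,0,0],"rot": [0,0,0]}]'

```text
time_s: 12.02
tool_pos: [0.5846, -0.031, 0.1891]
ee_rot: [-90.0, 0.0, 58.5]
force: [0.4, -0.1, -1.2]
width: 0.0425
```

```bash
python3 - <<'E'
from h import *
s=robot.sense();print(s["force"],s["wrist_torque"],s["ee_rot"],s["tool_pos"],s["width"],s["time_s"])
a=cv2.resize(eyes.camera("side")[180:300,280:440],(400,300),interpolation=2)
f=eyes.camera("scene");b=cv2.resize(f[170:290,200:360],(400,300),interpolation=2)
cv2.imwrite("pics/fin.png",np.hstack([a,b]));cv2.imwrite("pics/finscene.png",f);cv2.imwrite("pics/finw.png",eyes.camera("wrist"))
E
```

```text
[ 0.37441249 -0.08499094 -1.23227288] [-0.02247327  0.00317742  0.01690966] [-8.99565847e+01  1.11426295e-02  5.85072012e+01] [ 0.584594   -0.03104991  0.18906107] 0.04246375532084618 12.025
```

View pics/fin.png

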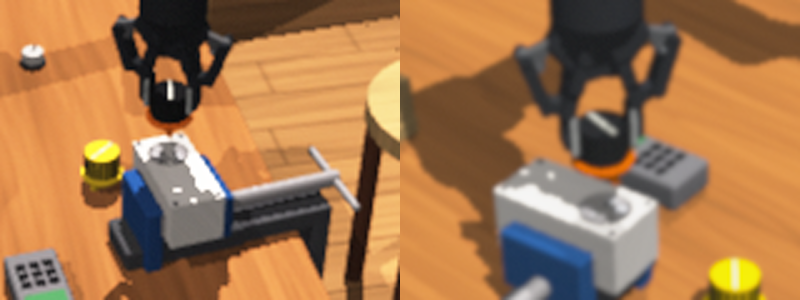

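View pics/finscene.png

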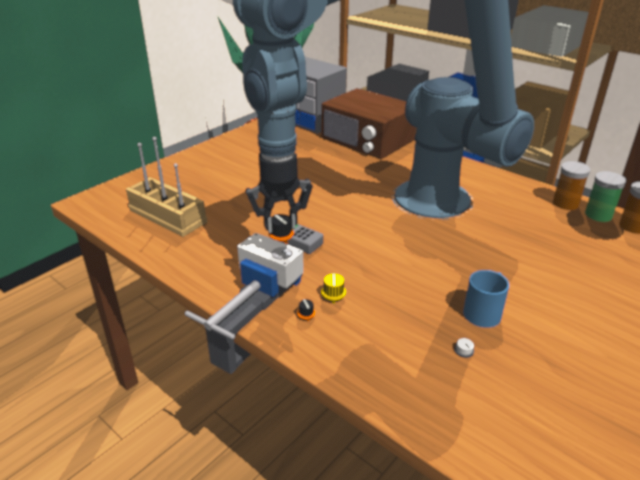

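View pics/finw.png

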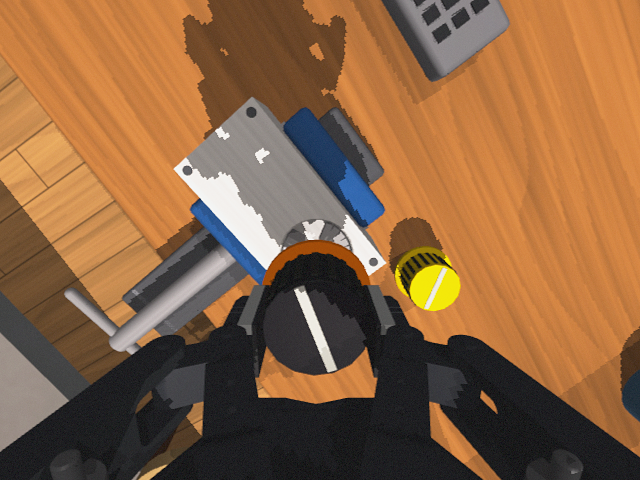

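The open port is visible below the cap, which is held upright above it. The mug, scanner and knob haven't moved.

```bash
python3 -c "
from cell import robot
print(robot.sign_off())"
```

```text
the job is handed in; nothing more can be done
None
```

The cap is off and the job is handed in, at about 12 s on the robot's clock. The arm is still gripping the cap upright above its port.

- **Turning:** I tried clockwise first. It stopped short, with torque rising to 1.5 N·m and about 3° of slip in the grip. Anticlockwise it turned freely to about 70° from the vise's x.
- **Lifting:** I lifted it straight up by about 51.5 mm with almost no resistance. That leaves the stem about 36 mm clear, worked out from the lift height and not measured directly.
- **Last checks:** The grip opening was steady at 42 mm, the tool was upright within 0.1° and the outside force was about 1 N. The pictures show the empty port under the cap, with the mug, scanner and knob where they were.
- **Disagreements:** The cameras differed by 2–3 mm on where the cap was, and by 1–2° on the vise's angle. By my angles the clockwise stop came 1–2° past the stated 15–20°, which is within that error and the slip.

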